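Pull the disc-cutter punch, hang it up and oil its bore

TASK

Oil the bore of the disc cutter: draw the punch straight up out of the steel block and hang it in the notch of the empty punch rest, pushed all the way in with its collar sitting flat on the notched plate, and let go of it. Only then press the cap of the spray can beside the cutter all the way down for a moment and let it spring back up. Leave the spare punch in the other rest, the glue bottle, the blue tray and the dark soldering block where they are.

Things in the scene. Friction and masses are not known exactly. Their poses are not given: they have to be found in the camera images.
- punch: The punch to draw: loose steel pin, about 60 g, upright in the cutter's bore. Origin: centre of its collar's underside; z up along the pin to the knob. Below: round shank, 10 mm diameter, 40 mm long, tip tapered over 2.5 mm. Above: collar 24 mm diameter, 5 mm thick, then a round grip knob 18 mm diameter, from 5 to 31 mm above the origin.
- bore (a point): Centre of the bore's mouth in the top of the disc cutter, 45 mm above the bench. Cutter: fixed steel block 64 mm (x) by 84 mm (y), 45 mm high; bore in its middle, 11.5 mm diameter, 43 mm deep. The punch's collar rests on this face; raised 40 mm, the shank is clear. The smaller empty bores are unused. The spray can stands on the +y side.
- rest_notch (a point): Axis of a fully parked punch, at the top of the EMPTY rest's plate (collar underside here), 60 mm above the bench. Fixed level plate 6 mm thick, 50 mm wide, post at its +x end, foot 84x56 mm. The notch is a slot through it, 13 mm wide (y), mouth on the -x edge 24 mm away, closed end 6.5 mm to +x. A punch enters along +x or from above and hangs by its collar; nothing is higher than the plate.
- spare: The spare punch, same shape and size as the other and same origin, hanging in the notch of the second, identical rest (foot 84 by 56 mm). The two rests stand about 0.1 to 0.2 m apart; which one is empty varies. To be left alone.
- cap_top (a point): Centre of the top face of the spray can's white cap (26 mm in diameter, 132 mm above the bench when up). The can is fixed: 48 mm in diameter on a rubber foot 68 mm in diameter, its axis 110 to 140 mm from the bore, its little nozzle turned towards the cutter. Nothing stands above the cap.
- cap (a joint): Travel of the spray cap, in m: 0 up, 0.006 all the way down, along the vertical. It is sprung: about 2 N to start it, 5.4 N at the bottom, and it comes up by itself. 4 mm and more counts as pressed.
- glue: Small loose white glue bottle with a pointed spout, 36 mm in diameter, 88 mm high, standing; origin at the centre of its underside. Bystander.
- tray: Loose blue open plastic tray, 75 by 100 mm, 24 mm high; origin at the centre of its underside. Bystander.
- charcoal: Loose dark soldering block, 55 by 90 mm, 30 mm high; origin at the centre of its underside. Bystander.
Things that resemble listed ones, but are neither listed nor needed, are in the scene too. Leave any brown or red look-alike of the punch alone.

How it is judged:
By the outcome, as a careful person would: the job done as asked, in the order asked, and still so for the second after the job is handed in, with the robot touching nothing.
It also fails if it takes over 53 s, if anything falls off the work surface, if the arm or the gripper's body presses on something with over 40 N, if the wrist force passes 120 N, or if a joint passes its speed limit or range.

ROBOT

A 6-joint arm with a two-finger parallel gripper is mounted at the origin on the work surface. World frame = base frame: x ahead of the robot, y to its left, z up, the work surface at z = 0. Lengths are in m, angles in rad, forces in N, time in s.
With the tool pointing down it reaches from about 0.275 to 0.875 m from the base axis. Payload 12.5 kg.
Tool frame: the origin (TCP) lies on the centre line of the jaws, within the pads' length; the fingertips stand r.finger_overhang ahead of it and the grasp point (between the pads) lies 3 mm ahead of it (r.finger_overhang is the distance from the TCP to the fingertips, in m); z points along the fingers, y is the line along which they close (so a half turn about z gives the same grasp; the last joint's range is limited). The gripper opens to 85 mm and grips with 20 to 120 N. Pads are 22 mm wide; open, the fingers measure 114 mm over their backs; the gripper's body (76 mm by 85 mm) begins 54 mm behind the grasp point. The pads swing forward as they close: fully open they stand 13 mm farther back than shut.
Start: joints at [-1.339, 0.351, 1.652, -0, 1.139, -0.085], TCP at [0.171, -0.523, 0.253] pointing down, gripper open.
Joint ranges: [-2.75, 2.75], [-0.79, 2.1], [0.01, 2.65], [-1.57, 4.71], [0.07, 3.14], [-2.87, 2.87]. Speed limits (rad/s): [2.22, 2.22, 2.79, 3.14, 3.14, 3.14].

INTERFACE

Orientations are given as a unit quaternion [x, y, z, w].
In Python, from cell import r, optics gives the robot as it stands. The module is installed in compiled form; this text tells all that it offers. Calls block until the motion is done:
- r.move_to(position, orientation): joint-space move of the TCP to a pose.
- r.move_linear(position, rot=None, vel=0.15): straight line of the TCP; rot=None keeps the orientation; vel is the mean speed in m/s.
- r.set_joints(angles): joint-space move.
- r.set_gripper(opening, squeeze=None): opening from 0.0 (shut) to 1.0 (fully open); squeeze is the grip in N (None keeps the last); returns when the fingers have stopped.
- r.sleep(seconds).
- r.inverse_kinematics(position, orientation): joint angles nearest the present ones, or None.
- optics.get_image(name): name is "scene" or "top"; returns a dict with "pixels" (384x512x3 uint8, red, green, blue), "depth" (384x512 float32, m along the optical axis (not along the pixel's ray), 0 where there is no reading), "fx", "fy", "cx", "cy" (pixels), "camera_from_world" (4x4, takes a point from world to camera coordinates). Camera axes: x right, y down, z forward; pixel columns grow to the right and rows downward; lengths in m; the calibration is good to about 2 mm. A picture is of the moment at which its call begins.
A pose or a line that the arm cannot do raises r.PlanningError and nothing moves.
- r.hand_in(): hands the job in; it is judged then, once.
Readings, each from a call of its own:
- r.current_t(): time.
- r.current_q(): joint angles.
- r.current_qvel(): joint speeds.
- r.current_effort(): joint torques, N m.
- r.current_tool_pos(): TCP position.
- r.current_ee_rot(): TCP orientation.
- r.current_contact_force(): force on the tool from outside, world axes, zero at the start.
- r.current_torque(): the same for the moment, N m.
- r.current_opening(): opening from 0.0 (shut) to 1.0 (fully open).
- r.current_finger_force(): force on a finger pad.
Only numpy, scipy, OpenCV 4.12 (cv2) and the standard library are available. Lean on these libraries where they do the work, as an engineer would, in place of code of your own. Each camera call takes 0.05 s, during which the arm holds its last target. There are 200 camera calls.

## Working session

There is one attempt and no reset: what is moved stays moved. The work goes in short steps, each a Python script; the robot and the scene stay as the last script left them, time stands still between calls to the robot, and variables do not carry over. Pictures are saved under pics/ and viewed, at most 10 in all, crops included, and the job is handed in when it is done.

```bash
mkdir -p pics
cat > h.py <<'E'
import numpy as np, cv2
from cell import r, optics
def shot(n,f):
    d=optics.get_image(n); np.savez('pics/'+f+'.npz',**d)
    cv2.imwrite('pics/'+f+'.png',cv2.cvtColor(d['pixels'],cv2.COLOR_RGB2BGR)); return d
def ray(d,u,v):
    T=np.array(d['camera_from_world']); R=T[:3,:3]; o=-R.T@T[:3,3]
    return o, R.T@np.array([(u-d['cx'])/d['fx'],(v-d['cy'])/d['fy'],1.])
def onplane(d,u,v,z):
    o,k=ray(d,u,v); return o+k*(z-o[2])/k[2]
def cloud(d):
    z=d['depth']; v,u=np.mgrid[:z.shape[0],:z.shape[1]]
    P=np.stack([(u-d['cx'])/d['fx']*z,(v-d['cy'])/d['fy']*z,z],-1)
    T=np.array(d['camera_from_world']); W=(P-T[:3,3])@T[:3,:3]; W[z==0]=np.nan; return W
E
python3 - <<'E'
from h import *
for n in('scene','top'):
    d=shot(n,n+'0'); o,k=ray(d,256,192); print(n,o,k,d['fx'])
print(r.current_t(),r.finger_overhang,r.current_ee_rot())
a=cv2.imread('pics/scene0.png');b=cv2.imread('pics/top0.png')
E
```

```text
scene [1.20768768 0.18709176 0.69225833] [-0.70017335 -0.22305967 -0.67837267] 481.48272521259634
top [ 0.47814915 -0.0262536   0.91543423] [ 0.10640125  0.01244564 -0.99425615] 370.7742571053963
0.1 0.022 [ 9.87481708e-01  1.57732711e-01 -3.90648912e-05 -5.17167427e-04]
```

View pics/scene0.png

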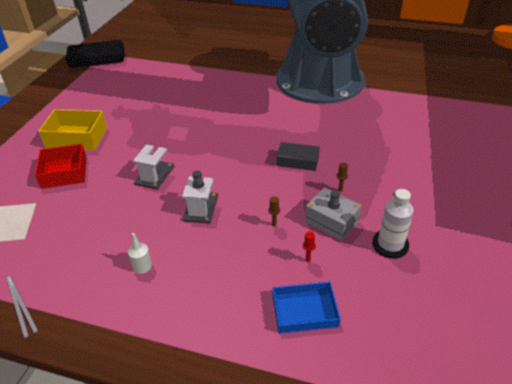

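View pics/top0.png

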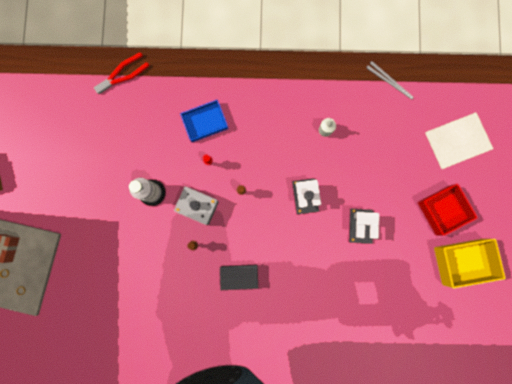

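The scene picture shows the cutter with the upright punch at (334,200), the can right of it at (396,222), the rest with the spare at (200,195) and the empty rest at (152,165). In the top picture these are at (196,205), (147,190), (308,196) and (365,226). Punch candidates in the top picture are brown (240,189), brown (193,245), red (207,159), steel in the rest (308,196) and steel in the cutter (196,205). Only the last is steel and stands in the block's bore. I'll confirm it in an enlarged crop.

Run:
```python
from h import *
b=cv2.imread('pics/top0.png')
A=cv2.resize(b[165:245,120:230],None,fx=5,fy=5,interpolation=cv2.INTER_CUBIC)
B=cv2.resize(b[165:245,285:395][:,:48+0] if 0 else b[195:255,340:390],(333,400),interpolation=cv2.INTER_CUBIC)
cv2.imwrite('pics/crop1.png',cv2.resize(np.hstack([A,B]),None,fx=.9,fy=.9))
d=dict(np.load('pics/top0.npz')); W=cloud(d)
def blob(name,box,z0,z1):
    u0,u1,v0,v1=box; w=W[v0:v1,u0:u1]; m=(w[...,2]>z0)&(w[...,2]<z1)
    p=w[m]; vv,uu=np.nonzero(m); 
    rc=cv2.minAreaRect(p[:,:2].astype(np.float32)*1000)
    print(name,m.sum(),p.mean(0).round(4),'rect mm',np.round(rc[0],1),np.round(rc[1],1),round(rc[2],1),'px',uu.mean()+u0,vv.mean()+v0)
blob('cutter top',(165,230,175,235),.040,.050)
blob('knob top',(165,230,175,235),.070,.082)
blob('cap',(120,170,165,215),.126,.140)
blob('plate E',(340,390,195,255),.055,.065)
blob('plate S',(285,330,170,220),.055,.065)
blob('spare knob',(285,330,170,220),.085,.1)
print('bench',np.nanmedian(W[150:160,270:290,2]))
```

```text
cutter top 885 [0.5366 0.1277 0.0445] rect mm [536.8 128. ] [84.5 63.8] 68.2 px 194.9638418079096 205.14802259887006
knob top 48 [0.5364 0.1277 0.0754] rect mm [536.5 127.9] [15.2 16.6] 16.6 px 192.5625 204.25
cap 121 [0.568  0.2422 0.1308] rect mm [568.5 243.2] [24.9 25.4] 29.0 px 135.12396694214877 186.20661157024793
plate E 494 [ 0.5032 -0.2719  0.0592] rect mm [ 500.9 -272.7] [51.  57.9] 88.7 px 366.7793522267207 223.64777327935224
plate S 439 [ 0.5722 -0.1349  0.0595] rect mm [ 570.3 -135.6] [57.9 50. ] 9.3 px 307.4692482915718 192.26423690205013
spare knob 52 [ 0.5651 -0.1361  0.0896] rect mm [ 565.2 -136.3] [16.8 16.3] 60.7 px 309.6923076923077 194.01923076923077
bench -0.00021181330226286484
```

View pics/crop1.png

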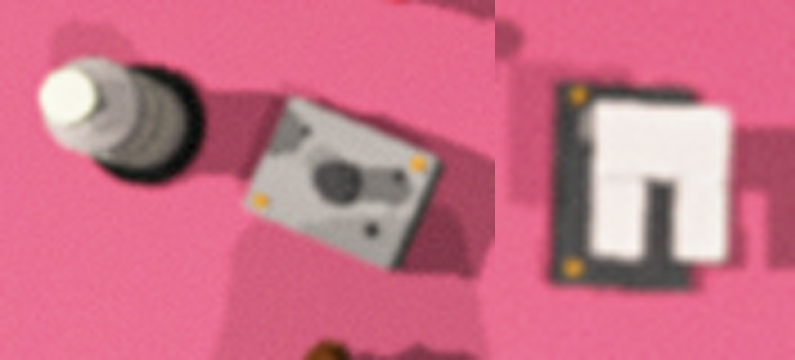

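The crop confirms it: the dark steel knob sits mid-block, and the empty rest's slot opens towards image-down (-x). All the sizes and heights match. Before moving, I'll cross-check with the scene camera and measure the slot centreline.

Run:
```python
from h import *
d=dict(np.load('pics/top0.npz')); W=cloud(d)
s=dict(np.load('pics/scene0.npz')); S=cloud(s)
def near(W,c,R,z0,z1):
    m=(np.hypot(W[...,0]-c[0],W[...,1]-c[1])<R)&(W[...,2]>z0)&(W[...,2]<z1); return W[m]
for n,c,R,z0,z1 in[('knob',(.5365,.128),.02,.0735,.079),('cap',(.568,.2425),.025,.1295,.136),('spare',(.5652,-.136),.02,.0885,.094),('plateE',(.501,-.2727),.06,.0575,.063),('plateS',(.5703,-.1356),.06,.0575,.063)]:
  for k,w in(('top',W),('scene',S)):
    p=near(w,c,R,z0,z1); rc=cv2.minAreaRect(p[:,:2].astype(np.float32)*1000)
    print(n,k,len(p),p.mean(0).round(4),[np.round(q,1) for q in rc])
# slot: intensity-weighted dark column at plate height, rows across slot
g=d['pixels'].mean(2)
for x in(.476,.480,.485,.490,.495):
    ys=np.arange(-.290,-.255,.0005); T=d['camera_from_world']
    P=np.c_[np.full(len(ys),x),ys,np.full(len(ys),.06),np.ones(len(ys))]@T.T
    u=(d['fx']*P[:,0]/P[:,2]+d['cx']).astype(np.float32);v=(d['fy']*P[:,1]/P[:,2]+d['cy']).astype(np.float32)
    q=cv2.remap(g.astype(np.float32),u[None],v[None],cv2.INTER_LINEAR)[0]
    dk=ys[q<(q.max()+q.min())/2]; print('slot x',x,dk.min().round(4),dk.max().round(4),'mid',dk.mean().round(4))
for n,u,v in(('brown',240,189),('brown',193,245),('red',207,159)): print(n,W[v,u].round(3))
print([r.inverse_kinematics(p,[1,0,0,0]) is not None for p in([.5365,.128,.0755],[.44,-.2727,.14],[.497,-.2727,.09],[.568,.2425,.2])])
```

```text
knob top 43 [0.5364 0.1276 0.0759] [array([536.9, 128. ]), array([13.8, 16.3]), np.float64(1.3)]
knob scene 58 [0.5401 0.1278 0.0764] [array([539.1, 128.1]), array([16.7, 17.4]), np.float64(69.3)]
cap top 99 [0.5681 0.2434 0.1314] [array([568.3, 243.3]), array([21.7, 24.9]), np.float64(0.5)]
cap scene 142 [0.5723 0.2431 0.1324] [array([570.3, 242.8]), array([26.1, 24.2]), np.float64(10.0)]
spare top 39 [ 0.5651 -0.136   0.0905] [array([ 564.9, -135.8]), array([13.6, 15.9]), np.float64(2.2)]
spare scene 51 [ 0.5678 -0.1366  0.0913] [array([ 567.5, -137. ]), array([18.7, 15.6]), np.float64(20.2)]
plateE top 434 [ 0.5036 -0.272   0.0595] [array([ 500.9, -272.6]), array([50.8, 57.9]), np.float64(88.7)]
plateE scene 381 [ 0.5057 -0.2715  0.0605] [array([ 502.3, -272.7]), array([53.1, 60.8]), np.float64(87.9)]
plateS top 381 [ 0.5725 -0.1352  0.0597] [array([ 570.3, -135.6]), array([57.8, 50. ]), np.float64(9.2)]
plateS scene 417 [ 0.5778 -0.1338  0.0605] [array([ 572.2, -135.8]), array([61.9, 51.3]), np.float64(9.5)]
slot x 0.476 -0.277 -0.2665 mid -0.2718
slot x 0.48 -0.277 -0.2665 mid -0.2718
slot x 0.485 -0.277 -0.2665 mid -0.2718
slot x 0.49 -0.277 -0.267 mid -0.272
slot x 0.495 -0.2775 -0.2675 mid -0.2725
brown [0.574 0.021 0.071]
brown [0.444 0.124 0.071]
red [0.642 0.1   0.071]
[True, True, True, True]
```

Run:
```python
from h import *
Q=[1,0,0,0]
r.move_to([.538,.128,.17],Q); r.set_gripper(.6)
r.move_linear([.538,.128,.0760],vel=.12)
f0=r.current_contact_force()
r.set_gripper(0,squeeze=40)
print(f0,r.current_contact_force(),r.current_torque(),r.current_opening(),r.current_finger_force(),r.current_tool_pos(),r.current_t())
r.move_linear([.538,.128,.081],vel=.04); print(r.current_contact_force(),r.current_opening())
r.move_linear([.538,.128,.135],vel=.08); print(r.current_contact_force(),r.current_opening(),r.current_t())
d=shot('scene','lift'); t=shot('top','liftt')
b=cv2.imread('pics/lift.png')
cv2.imwrite('pics/lift_c.png',cv2.resize(b[110:260,260:430],None,fx=4,fy=4,interpolation=cv2.INTER_CUBIC))
```

```text
[ 0.19614463 -0.29971205 -0.77932216] [-1.82184652 -0.06395757  5.72217402] [ 0.01688479  0.25031595 -0.05244947] 0.19553396108612417 38.93436670303345 [0.53831979 0.12806813 0.07666394] 4.525
[-0.52558277 -0.61475442 -0.35890252] 0.19177409346183127
[-0.49545411 -0.59009036 -0.59709324] 0.1908937401158648 5.625
```

View pics/lift_c.png

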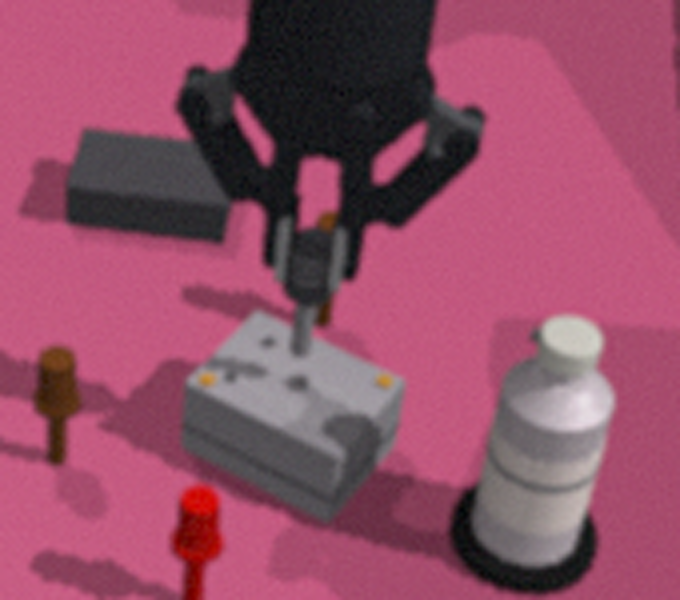

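Drawn cleanly; the picture shows the punch upright between the pads, shank tip at crop (302,350), bore at (297,382) free. Next I'll go to the notch mouth and feel my way in.

Run:
```python
from h import *
Q=[1,0,0,0]
r.move_linear([.538,.128,.185],vel=.15)
r.move_to([.440,-.2715,.185],Q)
r.move_linear([.440,-.2715,.094],vel=.12)
f0=np.array(r.current_contact_force()); print(f0,r.current_tool_pos())
for x in(.460,.470,.478,.484,.489,.493,.496,.498,.500,.502):
    y=-.2716-(x-.472)*.035
    r.move_linear([x,y,.094],vel=.05)
    f=np.array(r.current_contact_force())-f0; print(x,f.round(2),np.round(r.current_tool_pos(),4))
    if np.abs(f[:2]).max()>6 or abs(f[2])>6: break
print(r.current_t())
shot('scene','ins'); shot('top','inst')
a=cv2.resize(cv2.imread('pics/ins.png')[90:230,90:240],None,fx=2.6*1.4,fy=2.6*1.4,interpolation=cv2.INTER_CUBIC)
cv2.imwrite('pics/ins_c.png',a)
```

```text
[-0.2374981  -1.02119161 -0.07434209] [ 0.44037522 -0.27166367  0.09458173]
0.46 [ 0.66  0.83 -0.49] [ 0.4601 -0.2711  0.0939]
0.47 [-0.75  1.19 -1.04] [ 0.4702 -0.2715  0.094 ]
0.478 [ 0.41  1.31 -1.51] [ 0.4783 -0.2718  0.094 ]
0.484 [ 0.3   1.44 -0.85] [ 0.4843 -0.272   0.094 ]
0.489 [0.3  1.29 0.18] [ 0.4892 -0.2722  0.094 ]
0.493 [ 0.22  1.7  -0.79] [ 0.4932 -0.2723  0.094 ]
0.496 [ 0.23  0.72 -0.64] [ 0.4961 -0.2724  0.094 ]
0.498 [-0.08  0.76 -0.58] [ 0.4981 -0.2725  0.094 ]
0.5 [-5.6   0.12  1.69] [ 0.4992 -0.2725  0.0939]
0.502 [-8.84  0.84  4.47] [ 0.5006 -0.2725  0.0938]
11.6167
```

View pics/ins_c.png

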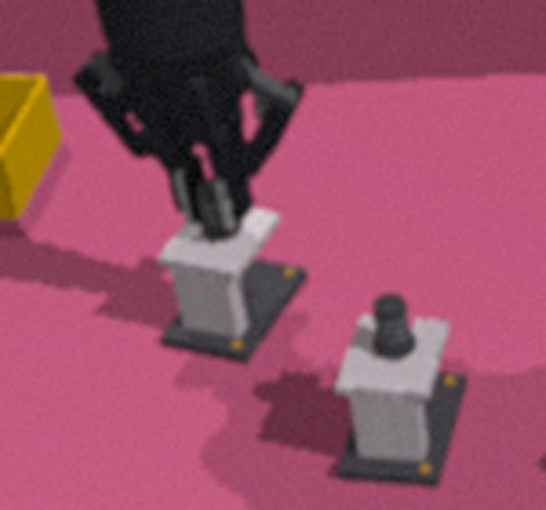

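The picture shows the punch in the slot of the empty rest with its collar on the plate, and the contact at x≈0.499 is the closed end. Now I'll back off slightly, lower until the collar seats, and release.

Run:
```python
from h import *
r.move_linear([.4978,-.2725,.094],vel=.03)
f0=np.array(r.current_contact_force()); print(f0)
for z in np.arange(.0932,.088,-.0007):
    r.move_linear([.4978,-.2725,z],vel=.02)
    f=np.array(r.current_contact_force())-f0; print(z.round(4),f.round(2),np.round(r.current_tool_pos(),4))
    if f[2]>5: break
r.set_gripper(.35); print(r.current_opening(),r.current_contact_force())
p=r.current_tool_pos()
r.move_linear([.4978,-.2725,.20],vel=.12)
r.move_to([.45,-.05,.25],[1,0,0,0]); print(r.current_t())
d=shot('top','rel'); s=shot('scene','rels'); W=cloud(d); S=cloud(s)
for n,c in(('parked',(.497,-.2725)),('spare',(.5652,-.136))):
  for w in(W,S):
    m=(np.hypot(w[...,0]-c[0],w[...,1]-c[1])<.025)&(w[...,2]>.086); q=w[m]
    print(n,len(q),q.mean(0).round(4),np.percentile(q[:,2],[10,50,90]).round(4), cv2.minAreaRect(q[:,:2].astype(np.float32)*1000))
b=cv2.imread('pics/rel.png')[165:250,285:395]; a=cv2.imread('pics/rels.png')[130:225,125:235]
cv2.imwrite('pics/rel_c.png',np.hstack([cv2.resize(b,(400,309),interpolation=2),cv2.resize(a,(358,309),interpolation=2)]))
```

```text
[0.46775138 0.43516634 0.3704417 ]
0.0932 [-0.49 -0.16 -1.2 ] [ 0.4979 -0.2725  0.0931]
0.0925 [-0.67 -0.87 -1.33] [ 0.4978 -0.2725  0.0924]
0.0918 [-0.44 -0.75 -0.95] [ 0.4978 -0.2726  0.0918]
0.0911 [-3.81  0.81  5.29] [ 0.4978 -0.2726  0.0917]
0.34734941492948707 [-0.12931464 -0.55150937 -0.15427839]
15.275
parked 53 [ 0.4961 -0.2713  0.0903] [0.088  0.0906 0.092 ] ((496.2476501464844, -271.2542724609375), (15.48462963104248, 16.206222534179688), 1.547513723373413)
parked 48 [ 0.4996 -0.2708  0.0906] [0.0877 0.0911 0.0928] ((499.3118896484375, -271.8033447265625), (17.5994930267334, 16.091527938842773), 74.4254379272461)
spare 47 [ 0.5653 -0.1365  0.0899] [0.0882 0.0899 0.0916] ((566.0609130859375, -135.65550231933594), (15.622154235839844, 15.941075325012207), 1.7073073387145996)
spare 64 [ 0.569  -0.1357  0.0909] [0.0876 0.0914 0.0933] ((567.6370849609375, -136.8710174560547), (17.45207977294922, 16.725353240966797), 69.842041015625)
```

View pics/rel_c.png

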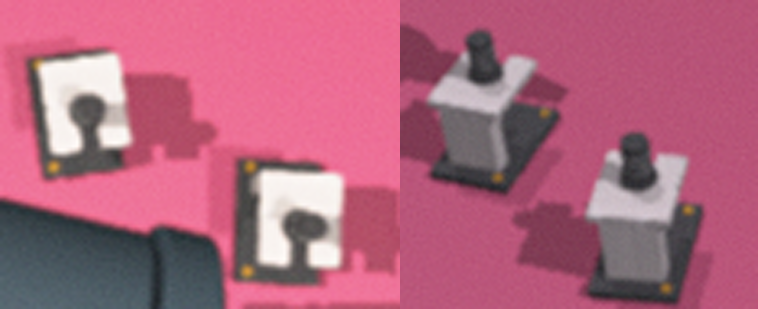

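The picture shows both punches hanging upright with collars flat. The parked one's knob top is at 0.090 m, the same as the spare, and its axis is at (0.496,-0.271) against a measured notch of (0.496,-0.2725) in the same camera. Now the cap.

Run:
```python
from h import *
Q=[1,0,0,0]; X,Y=.569,.243
r.set_gripper(0); r.move_to([X,Y,.23],Q)
r.move_linear([X,Y,.160],vel=.1)
f0=np.array(r.current_contact_force()); print(f0)
z=.158; zc=None
while z>.138:
    r.move_linear([X,Y,z],vel=.03)
    f=np.array(r.current_contact_force())-f0; p=r.current_tool_pos(); print(round(z,4),f.round(2),np.round(p[2]-r.finger_overhang,4))
    if f[2]>12: break
    z-=.001
r.sleep(.4); print('hold',(np.array(r.current_contact_force())-f0).round(2),r.current_tool_pos())
shot('scene','press')
r.move_linear([X,Y,.23],vel=.1); r.move_to([.40,.10,.30],Q); print(r.current_t())
s=shot('scene','end'); t=shot('top','endt')
for n,f in(('press','press'),('end','end')):
    w=cloud(dict(np.load(f'pics/{f}.npz'))); m=(np.hypot(w[...,0]-X,w[...,1]-Y)<.016)&(w[...,2]>.115)&(w[...,2]<.14); print(n,np.percentile(w[m][:,2],[50,80,95]).round(4))
```

```text
[ 0.26739975 -0.09769875  0.54981627]
0.158 [-0.04  0.76  0.13] 0.1363
0.157 [-0.45  0.15 -1.13] 0.135
0.156 [-0.26 -0.34 -0.22] 0.1339
0.155 [-1.1  0.3 -1. ] 0.1329
0.154 [-0.4   1.56 -0.45] 0.1321
0.153 [0.01 0.35 1.1 ] 0.1311
0.152 [-0.1   0.66  1.69] 0.1301
0.151 [0.41 0.5  2.77] 0.1291
0.15 [0.41 0.16 3.31] 0.1281
0.149 [0.27 0.22 3.21] 0.1271
0.148 [ 0.11 -0.21  4.37] 0.1261
0.147 [-3.04 -0.97 12.67] 0.126
hold [-2.05 -0.85 12.24] [0.56913876 0.24304372 0.14796767]
23.1833
press [0.1263 0.1347 0.1387]
end [0.1318 0.133  0.1338]
```

View pics/end.png

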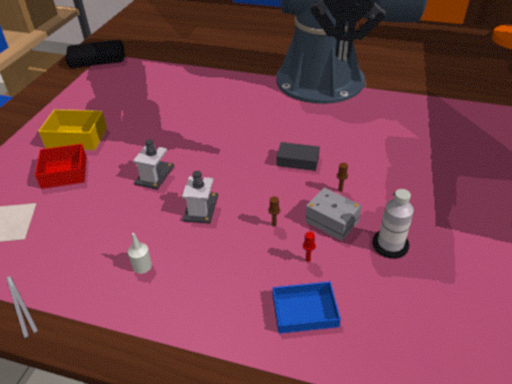

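The picture shows the bore empty at (334,205), the punch parked at (151,150), the spare at (198,180), and the cap back up at (401,197) with a height of 0.132 m. The bystanders haven't moved, and the cap bottomed out at 0.126 m (6 mm of travel). I'm handing in.

```bash
python3 -c "
from cell import r
print(r.hand_in(), r.current_t())"
```

```text
the job is handed in; nothing more can be done
the job is handed in; nothing more can be done
```

The punch is out of the bore and hanging fully in the empty rest with its collar flat on the plate, the spray cap was then pressed its full 6 mm and sprang back up, and the job was handed in after about 23 s of robot time.

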